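# Snap the swing lid back onto the laundry hamper

## Task

The swing lid has come off the small laundry hamper. Pick the lid up, set its two pivot pins over the pair of spring clips on the hamper's rim, and press it down until both pins have clicked fully home, so that the lid hangs about level over the hamper, at rest. Leave the other things on the shelf where they stand.

Things in the scene. Friction and masses are not known exactly. Their poses are not given: they have to be found in the camera images.
- hamper: Small white slotted plastic hamper without its lid, open on top: 232 mm deep (its x), 190 mm wide (its y), rim 210 mm above the shelf. Origin: centre of its underside, z up. Rubber feet: it does not slide. In the middle of the rims at y = +85 and -85 mm stand two snap clips, tops 252 mm above the shelf.
- clip_left (a point): Home centre of a pin in the clip at hamper y = +85 mm, 226 mm above the shelf; axes as the hamper's. A clip is two springy white prongs, 14 mm wide in y, facing each other along x; round beads (centres 233 mm high, 12 mm gap) hold the 16 mm pin down in its saddle. Flared mouth: guides in a pin up to 7 mm off in x.
- clip_right (a point): The same in the clip at hamper y = -85 mm. A pin meets the prongs about 15 mm above home; each clip then takes some 7 to 10 N downward (both together 15 to 20 N) until about 8 mm above home, where the force falls off and the pin snaps down. Home, it stops hard on the saddle.
- lid: White plastic roof-shaped swing lid, about 120 g, lying right way up: 196 mm (its x) by 138 mm (its y) plus pins. Origin: centre of its underside, z up. Grip ridge on top along y: 14 mm thick (x), 110 mm long, from 36 to 78 mm above the origin. Symmetric: either way round fits. Home: origin 190 mm above the hamper's underside, y along the hamper's y.
- lid_axis (a point): Middle of the pivot axis, 36 mm above the lid's origin, axes as the lid's. Once home the lid swings about this axis (its y), settles by itself within about 0.15 rad of level, and has up to 7 mm play either way along y between the clips.
- pin_left (a point): Pivot pin at the lid's +y end, 16 mm diameter, rounded, reaching 99 mm from the lid's middle. This point, at y = +85 mm and 36 mm above the lid's origin, belongs in a clip.
- pin_right (a point): The same on the -y pin.
- pump_bottle: Black plastic pump bottle, closed, 62 mm diameter, 161 mm tall; origin under its centre. To be left alone.
- measuring_cup: Blue plastic measuring cup, 84 mm diameter at the mouth, 75 mm tall, flat handle along its +x; origin under its centre. To be left alone.
- clamp_a: Steel spring clamp lying on its side, 105 mm long, 80 mm wide, 26 mm tall; origin under its spring. To be left alone.
- clamp_b: A second, equal spring clamp. To be left alone.
Mind the look-alikes: they are no part of the job. Several things have the shape of the lid; the one meant has the colours described above.

How it is judged (in metres and radians):
On the way, in this order (a step that is already met when the one before it is completed fails the run):
1. the lid has been lifted over the hamper, its pins above the clips (horizontal distance between lid_axis and hamper below 0.03 m and z of lid_axis in the frame of hamper above 0.24 m), for 0.1 s.
2. both pins have snapped past the beads and are home in the clips (z of pin_left in the frame of hamper between 0.221 and 0.2295 m and z of pin_right in the frame of hamper between 0.221 and 0.2295 m and horizontal distance between lid_axis and hamper below 0.012 m and angle between the y axis of lid and the y axis of hamper, either way round below 0.08 rad), for 0.2 s.
At the end, for the whole second after the job is handed in: Both pins are home in the clips (each no more than 3.5 mm above and 5 mm below the home height of 226 mm over the shelf, the pivot axis centred on the hamper within 12 mm and within 0.08 rad of the hamper's y), the lid is the right way up, within 0.25 rad of level, and at rest (all of step 2 and angle between lid's own z axis and vertical below 0.25 rad and angular speed of lid below 0.3 rad/s and linear speed of lid below 0.03 m/s); the robot touches nothing.
It fails at once if the pump bottle is knocked (moved more than 30 mm or tipped) (distance of pump_bottle from where it was at the start of the episode above 0.03 m or angle between pump_bottle's own z axis and vertical above 0.5 rad).
It fails at once if the measuring cup is knocked (moved more than 30 mm or tipped) (distance of measuring_cup from where it was at the start of the episode above 0.03 m or angle between measuring_cup's own z axis and vertical above 0.5 rad).
It fails at once if a spring clamp is moved more than 30 mm (distance of any of clamp_a, clamp_b from where it was at the start of the episode above 0.03 m).
It also fails if it takes over 64 s, if anything falls off the work surface, if the arm or the gripper's body presses on something with over 40 N, if the wrist force passes 120 N, or if a joint passes its speed limit or range.

## Robot

A 6-joint arm with a two-finger parallel gripper is mounted at the origin on the work surface. World frame = base frame: x ahead of the robot, y to its left, z up, the work surface at z = 0. Lengths are in mm, angles in rad, forces in N, time in s.
With the tool pointing down it reaches from about 350 to 875 mm from the base axis. Payload 4.2 kg.
Tool frame: the origin (TCP) lies between the finger pads; the fingertips stand 19 mm ahead of it and the grasp point (between the pads) is the TCP; y points along the fingers, z is the direction in which the jaws open and shut, and the axes are right-handed (so a half turn about y gives the same grasp; the last joint's range is limited). The gripper opens to 85 mm and grips with 20 to 120 N. Pads are 22 mm wide; open, the fingers measure 114 mm over their backs; the gripper's body (76 mm by 85 mm) begins 54 mm behind the grasp point. The pads swing forward as they close: fully open they stand 13 mm farther back than shut.
Start: joints at [-1.052, 0.385, 0.008, 0, -1.194, -0.259], TCP at [160.571, -604, 250.312] pointing down, gripper open.
Joint ranges: [-3.14, 3.14], [-1.21, 2.06], [-1.07, 1.41], [-3.16, 2.05], [-2.99, -0.16], [-3.1, 3.1]. Speed limits (rad/s): [2.79, 2.79, 3.14, 3.14, 3.14, 3.14].

## Interface

Orientations are given as a unit quaternion [x, y, z, w].
In Python, from bench import arm gives the robot as it stands.
- The arm moves only by the shell command python3 -m inch 'ROWS'. ROWS is JSON, a list of rows, each a list of 7 numbers: the opening, from 0 (shut) to 1 (fully open), then the shift along the tool's x, y, z in cm, then the turn, a rotation vector about the tool's x, y, z in degrees. A call has 1 to 20 rows; each row is the pose to reach, as a shift and turn from the pose commanded when the call began, along the tool's axes at that moment; what a row does not reach only later rows make up. A row lasts 1/12 s, in which the tool goes at most 41.7 mm and 7.16 degrees, less where a joint would pass 70% of its speed; a pose out of reach is approached as far as the arm can. A call with a gripper value outside its range is refused whole. The fingers move at their own pace and stop on an object; the grip force is fixed at half the most. Time passes only in rows, so rows that repeat a pose let the fingers close. It gives the time, the measured TCP pose, the force and the opening at its end, in the units of the state.
- arm.read_state(): the state, without advancing time (a new reading comes with each control period).
- arm.get_image(name): name is "scene" or "side" or "wrist"; returns the picture (400x640x3 uint8, red, green, blue); there is no depth.
- arm.camera_params(name): a dict with "fx", "fy", "cx", "cy" (pixels), "rvec" (rotation vector, rad) and "tvec" (3), from world to camera coordinates, as OpenCV has them. Camera axes: x right, y down, z forward; pixel columns grow to the right and rows downward; lengths in mm; the calibration is good to about 2 mm. A picture is of the moment at which its call begins: read the wrist's pose just before it. camera_params takes no time and is no camera call; for the wrist camera it gives the pose at the moment of the call.
- arm.job_done(): hands the job in, once; it reports no verdict.
Trained networks look in the newest picture that a camera, given by its name, has taken for a name from the list of things; names that differ only in an ending like _2 or _b are one class to them, and where a whole thing is asked for, a point or a joint stands for the part that bears it (a point fixed in the world has none). Each returns a list of dicts, best first, with "conf" (0 to 1); they miss things now and then, are a little off and sometimes report something else, mostly with a low value. They report only what shows in the picture. A call takes as long as a camera call. They do not tell look-alikes from the thing itself.
- arm.masks_of(label, camera): "mask" (400x640 bool, what is visible of it) and "extent" ([left, top, width, height] in pixels, round what is visible of it).
The state is a dict: "clock": time; "joints": joint angles; "joint_vel": joint speeds; "joint_efforts": joint torques, N m; "position": TCP position; "ee_rot": TCP orientation; "contact_force": force on the tool from outside, world axes, zero at the start; "wrist_torque": the same for the moment, N m; "gripper_width": finger opening in mm.
Only numpy, scipy, OpenCV 4.12 (cv2) and the standard library are available. Lean on these libraries where they do the work, as an engineer would, in place of code of your own. Each camera call takes 0.05 s, during which the arm holds its last target.

## Working session

There is one attempt and no reset: what is moved stays moved. The work goes in short steps, Python scripts to look and compute and a shell command to move; the robot and the scene stay as the last step left them, time stands still between calls to the robot, and variables do not carry over. Pictures are saved under pics/ and viewed, and the job is handed in when it is done.

```bash
ls; mkdir -p pics; python3 - <<'E'
from bench import arm
import cv2
s=arm.read_state();print(s)
for n in("scene","side","wrist"):
    p=arm.camera_params(n);print(n,p)
    cv2.imwrite(f"pics/{n}0.png",arm.get_image(n)[:,:,::-1])
E
```

```text
pics
{'clock': 0.0, 'joints': array([-1.05240733e+00,  3.85579970e-01,  6.63188161e-03, -4.99384113e-04,
       -1.19402517e+00, -2.58586028e-01]), 'joint_vel': array([ 4.45988790e-04, -9.03285479e-04,  6.79391753e-04,  5.80407060e-05,
       -1.16976910e-03, -1.79140171e-04]), 'joint_efforts': array([ 7.73041429e-04, -3.92287803e+01,  1.88401437e+01,  4.18627962e+00,
       -4.70506478e-03,  6.19253257e-06]), 'position': array([ 160.42727163, -603.49519836,  249.20973187]), 'ee_rot': array([-0.7003827 , -0.0913918 ,  0.09167112,  0.70193163]), 'contact_force': array([ 0.21740484,  0.32977373, -0.3132757 ]), 'wrist_torque': array([-0.00245729,  0.0107125 , -0.00356651]), 'gripper_width': 85.35208523616107}
scene {'fx': 512.7532816745845, 'fy': 512.7532816745845, 'cx': 323.9922285450975, 'cy': 197.12340320804626, 'rvec': array([ 1.93941064,  1.6794328 , -0.59237639]), 'tvec': array([  16.09314555, -272.34164375, 1922.92536625])}
side {'fx': 405.1380378625781, 'fy': 405.1380378625781, 'cx': 318.98456933521766, 'cy': 201.843616847095, 'rvec': array([ 0.24353735, -2.87705561,  1.13138221]), 'tvec': array([ 436.01530031,  219.41676036, 1037.45143951])}
wrist {'fx': 279.24324402020574, 'fy': 279.24324402020574, 'cx': 319.05114142901823, 'cy': 204.29712223659786, 'rvec': array([-1.80615479, -2.34832793, -0.31930906]), 'tvec': array([623.10160823, -34.84707889, 379.34068912])}
```

View pics/scene0.png

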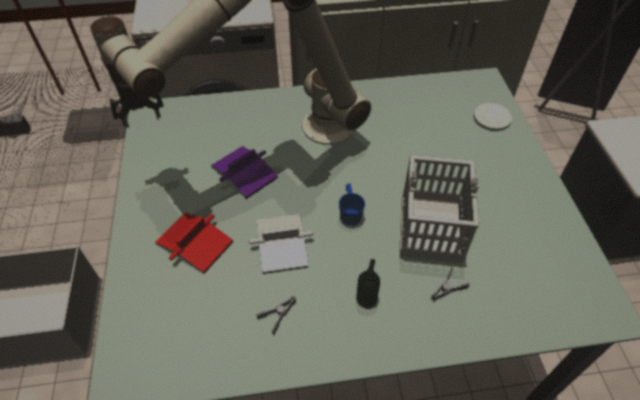

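View pics/side0.png

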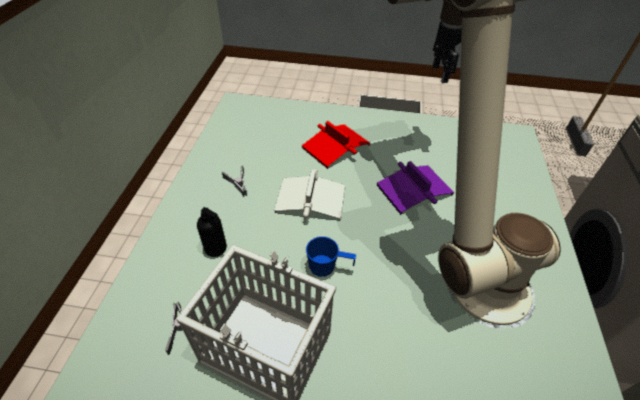

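View pics/wrist0.png

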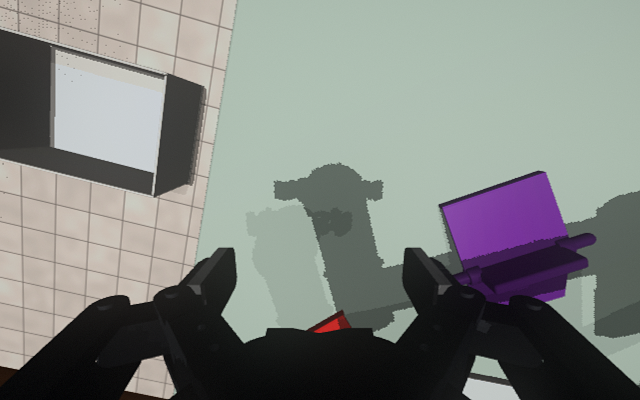

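The scene view shows the white lid at about (280,243), the hamper at (440,210), the cup at (350,207), the bottle at (368,287) and the clamps at (278,312) and (450,287). The red and purple lids are decoys. I'll zoom in next.

```bash
cat > h.py <<'E'
import numpy as np,cv2
from scipy.spatial.transform import Rotation as R
from scipy.optimize import least_squares
def proj(p,X):
    K=np.array([[p['fx'],0,p['cx']],[0,p['fy'],p['cy']],[0,0,1]])
    return cv2.projectPoints(np.asarray(X,float).reshape(-1,3),np.array(p['rvec']),np.array(p['tvec']),K,None)[0].reshape(-1,2)
def ray(p,uv):
    Rm=R.from_rotvec(p['rvec']).as_matrix();c=-Rm.T@p['tvec']
    d=Rm.T@np.array([(uv[0]-p['cx'])/p['fx'],(uv[1]-p['cy'])/p['fy'],1]);return c,d/np.linalg.norm(d)
def atz(p,uv,z):
    c,d=ray(p,uv);return c+d*(z-c[2])/d[2]
def tri(obs):
    A=np.zeros((3,3));b=np.zeros(3)
    rs=[ray(p,uv) for p,uv in obs]
    for c,d in rs:
        M=np.eye(3)-np.outer(d,d);A+=M;b+=M@c
    X=np.linalg.solve(A,b)
    return X,[np.linalg.norm((np.eye(3)-np.outer(d,d))@(X-c)) for c,d in rs]
E
python3 - <<'E'
import cv2
a=cv2.imread('pics/scene0.png');b=cv2.imread('pics/side0.png')
def crop(i,x,y,w,h,k,n): cv2.imwrite(n,cv2.resize(i[y:y+h,x:x+w],None,fx=k,fy=k,interpolation=cv2.INTER_CUBIC))
crop(a,240,200,90,75,8,'pics/c1.png');crop(a,395,145,90,120,5,'pics/c2.png')
crop(b,265,160,90,70,8,'pics/c3.png');crop(b,160,240,180,160,4,'pics/c4.png')
E
```

```text
(no output)
```

View pics/c1.png

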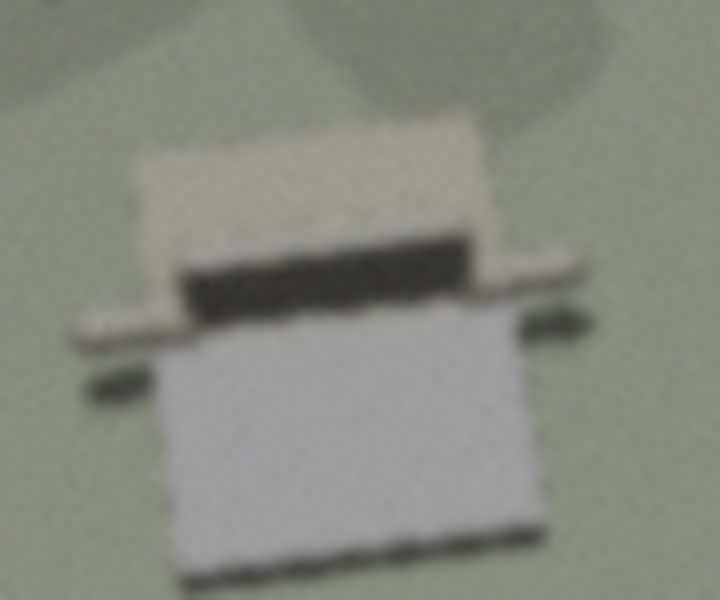

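View pics/c2.png

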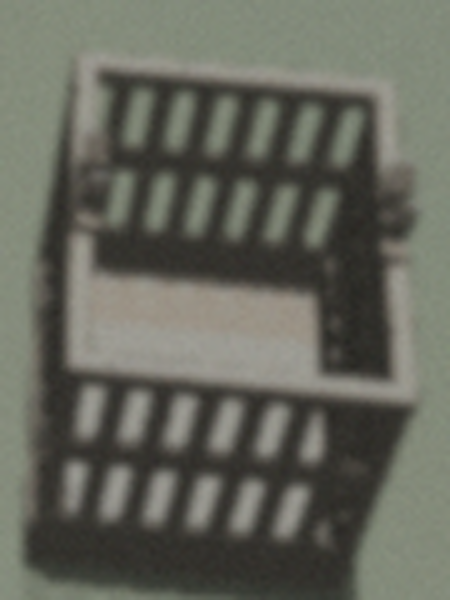

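View pics/c3.png

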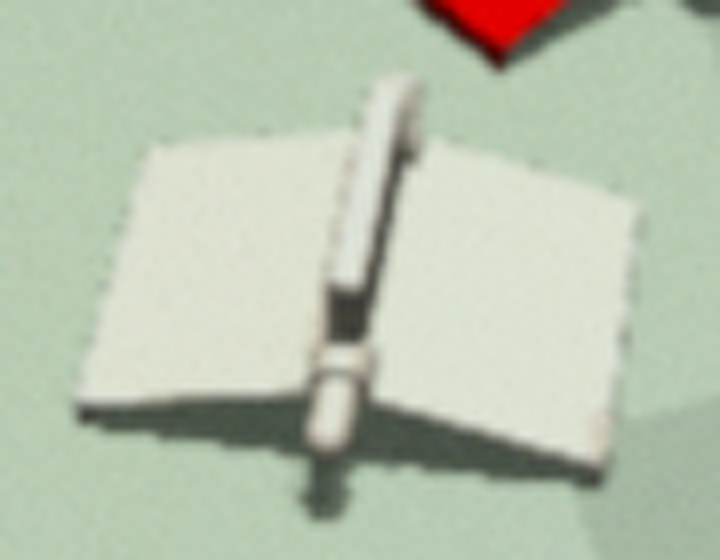

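View pics/c4.png

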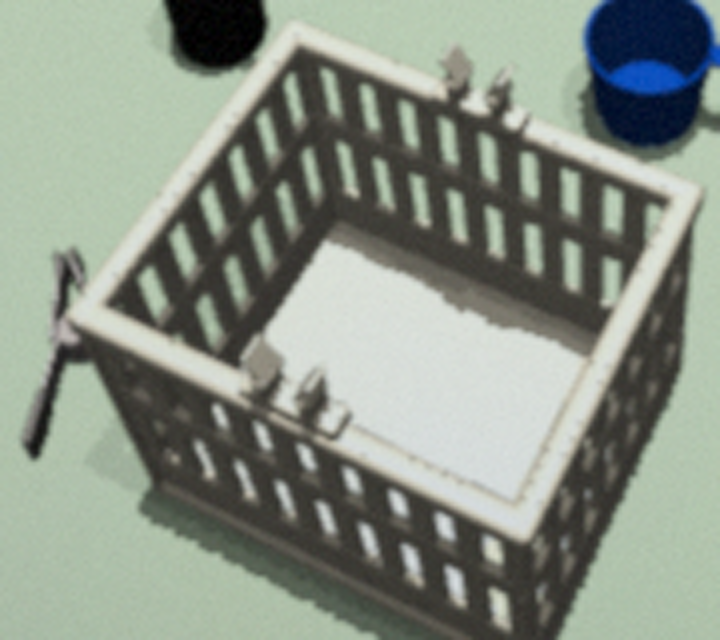

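```bash
python3 - <<'E'
from h import *
from bench import arm
P={n:arm.camera_params(n) for n in("scene","side")}
def fit(model,obs,p0):
    def T(v):return lambda X:(R.from_rotvec(v[3:6]).apply(X)+v[:3])
    def res(q):
        v=np.array([q[0],q[1],q[2],q[4]*.0,q[5]*.0,q[3]]);out=[]
        v[3:6]=(R.from_euler('z',q[3])*R.from_rotvec([q[4],q[5],0])).as_rotvec()
        for c,k,uv in obs: out.append((proj(P[c],T(v)(model[k]))[0]-uv))
        return np.concatenate(out)
    s=least_squares(res,p0,loss='soft_l1');r=res(s.x).reshape(-1,2)
    print(s.x.round(3));
    for o,e in zip(obs,r):print(o[0],o[1],e.round(1))
    return s.x
ham={'mm':(-116,-95,210),'mp':(-116,95,210),'pp':(116,95,210),'pm':(116,-95,210)}
o=[("scene",'mm',(411,156)),("scene",'mp',(473,161.4)),("scene",'pp',(478,225.4)),("scene",'pm',(408.6,219)),
("side",'pm',(234.2,246.2)),("side",'mm',(335.8,287.5)),("side",'mp',(291.8,375)),("side",'pp',(178,319.5))]
fit(ham,o,[400,350,0,0,0,0])
lid={'mm':(-98,-69,4),'mp':(-98,69,4),'pp':(98,69,4),'pm':(98,-69,4),'pl':(0,99,36),'pr':(0,-99,36),'rtl':(7,55,78),'rtr':(7,-55,78),'rl':(0,55,78),'rr':(0,-55,78)}
o=[("scene",'mm',(257.5,219.4)),("scene",'mp',(299.4,214.4)),("scene",'pp',(308,265.6)),("scene",'pm',(262.8,271.9)),
("scene",'pr',(249.4,241.3)),("scene",'pl',(312.75,232.75)),("scene",'rtr',(262.75,233.5)),("scene",'rtl',(298.75,228.75)),
("side",'mm',(344.6,185.4)),("side",'mp',(340.6,218.5)),("side",'pp',(275,210.6)),("side",'pm',(283.75,178.5)),("side",'pl',(305.9,216)),("side",'rl',(308.4,196.2)),("side",'rr',(314.4,169.4))]
fit(lid,o,[400,-100,0,0,0,0])
for n,uv,uv2 in [('cup',(351,218),(321,272)),('bottle base',(368,304),(215,252))]:
    print(n,atz(P['scene'],uv,0).round(),atz(P['side'],uv2,0).round())
print('bottle head',tri([(P['scene'],(372,264)),(P['side'],(207,212))]))
E
```

```text
[ 5.21461e+02  2.52766e+02 -8.51600e+00 -2.68000e-01  2.40000e-02
  3.00000e-03]
scene mm [-2.1  0.5]
scene mp [ 0.2 -0.2]
scene pp [-0.  -1.4]
scene pm [-1.5 -1. ]
side pm [0.6 0.3]
side mm [-1.  -0.5]
side mp [-1.3  0.2]
side pp [-0.   1.1]
[ 503.854 -222.525   -1.067  -69.089  374.182  129.09 ]
scene mm [-1.2  0.3]
scene mp [-0.3 -0.1]
scene pp [0.1 0.1]
scene pm [-0.8  0.2]
scene pr [-1.1 -1. ]
scene pl [ 0.2 -0.9]
scene rtr [-0.8 -1.3]
scene rtl [-0.  -1.3]
side mm [0.2 1. ]
side mp [-0.2  1.6]
side pp [-0.7  1.5]
side pm [-0.4  0.9]
side pl [-0.4  0.9]
side rl [-0.5 -0.7]
side rr [-0.9 -0.5]
cup [442.   8.   0.] [432.  28.   0.]
bottle base [748.   2.   0.] [724.  15.   0.]
bottle head (array([716.4830949 ,   9.87193404, 160.86211158]), [np.float64(1.9823692896554919), np.float64(1.982369289655432)])
```

```bash
cat > fit.py <<'E'
from h import *
def fit(P,model,obs,p0,z=None,verb=True):
    def res(q):
        out=[]
        for c,k,uv in obs:
            t=np.array([q[0],q[1],q[3] if z is None else z])
            out.append(proj(P[c],R.from_euler('z',q[2]).apply(model[k])+t)[0]-uv)
        return np.concatenate(out)
    s=least_squares(res,p0[:3] if z is not None else p0,loss='soft_l1');r=res(s.x).reshape(-1,2)
    print(s.x.round(3))
    if verb:
        for o,e in zip(obs,r):print(o[0],o[1],e.round(1))
    return s.x
ham={'mm':(-116,-95,210),'mp':(-116,95,210),'pp':(116,95,210),'pm':(116,-95,210)}
lid={'mm':(-98,-69,4),'mp':(-98,69,4),'pp':(98,69,4),'pm':(98,-69,4),'pl':(0,99,36),'pr':(0,-99,36),'rtl':(7,55,78),'rtr':(7,-55,78),'rl':(0,55,78),'rr':(0,-55,78)}
oh=[("scene",'mm',(411,156)),("scene",'mp',(473,161.4)),("scene",'pp',(478,225.4)),("scene",'pm',(408.6,219)),
("side",'pm',(234.2,246.2)),("side",'mm',(335.8,287.5)),("side",'mp',(291.8,375)),("side",'pp',(178,319.5))]
ol=[("scene",'mm',(257.5,219.4)),("scene",'mp',(299.4,214.4)),("scene",'pp',(308,265.6)),("scene",'pm',(262.8,271.9)),
("scene",'pr',(249.4,241.3)),("scene",'pl',(312.75,232.75)),("scene",'rtr',(262.75,233.5)),("scene",'rtl',(298.75,228.75)),
("side",'mm',(344.6,185.4)),("side",'mp',(340.6,218.5)),("side",'pp',(275,210.6)),("side",'pm',(283.75,178.5)),("side",'pl',(305.9,216)),("side",'rl',(308.4,196.2)),("side",'rr',(314.4,169.4))]
E
python3 - <<'E'
from fit import *
from bench import arm
P={n:arm.camera_params(n) for n in("scene","side")}
for z in (None,0):
    fit(P,ham,oh,[520,250,-.27,0],z);fit(P,lid,ol,[500,-220,0,0],z)
s=arm.read_state();Rm=R.from_quat(s['ee_rot']).as_matrix();print(Rm.round(3))
E
```

```text
[ 5.20745e+02  2.48072e+02 -2.66000e-01 -8.76300e+00]
scene mm [-2.   0.1]
scene mp [-0.   0.4]
scene pp [ 0. -1.]
scene pm [-1.3 -1.5]
side pm [ 0.3 -0.3]
side mm [-1. -1.]
side mp [-1.1  1. ]
side pp [0.2 1.9]
[ 5.03605e+02 -2.21990e+02  2.30000e-02 -1.37300e+00]
scene mm [-0.9  0.4]
scene mp [-0.1 -0.4]
scene pp [0.2 0.1]
scene pm [-0.7  0.4]
scene pr [-1.1 -0.8]
scene pl [ 0.2 -1.1]
scene rtr [-1. -1.]
scene rtl [-0.3 -1.3]
side mm [0.3 1.4]
side mp [-0.2  1.5]
side pp [-0.8  1.5]
side pm [-0.3  1.4]
side pl [-0.5  0.6]
side rl [-0.6 -1.1]
side rr [-0.8 -0.4]
[ 5.19758e+02  2.49591e+02 -2.69000e-01]
scene mm [-1.1 -2.3]
scene mp [ 1.1 -1.9]
scene pp [ 1.1 -3.2]
scene pm [-0.5 -3.9]
side pm [ 0.2 -2.2]
side mm [-0.4 -2.4]
side mp [-1.1  0.2]
side pp [-0.8  0.4]
[ 5.03919e+02 -2.21760e+02  2.40000e-02]
scene mm [-0.9  0.2]
scene mp [-0.1 -0.6]
scene pp [ 0.3 -0.1]
scene pm [-0.6  0.3]
scene pr [-1.1 -0.9]
scene pl [ 0.3 -1.3]
scene rtr [-1.  -1.2]
scene rtl [-0.2 -1.5]
side mm [0.2 1.1]
side mp [-0.3  1.2]
side pp [-0.9  1.3]
side pm [-0.4  1.2]
side pl [-0.6  0.3]
side rl [-0.7 -1.4]
side rr [-1.  -0.7]
[[ 0.966 -0.001 -0.257]
 [ 0.257  0.002  0.966]
 [-0.    -1.     0.002]]
```

```bash
cat >> h.py <<'E'
def down(yaw): # tool rotation, pointing down, tool x at world yaw
    return np.array([[np.cos(yaw),0,-np.sin(yaw)],[np.sin(yaw),0,np.cos(yaw)],[0,-1,0]])
def step(c0,yaw0,c1,yaw1):
    A=down(yaw0);sh=A.T@(np.array(c1)-np.array(c0))/10
    print('shift cm',sh.round(2),'turn deg',np.degrees(R.from_matrix(A.T@down(yaw1)).as_rotvec()).round(2))
E
python3 - <<'E'
from h import *
from bench import arm
s=arm.read_state();p=arm.camera_params('wrist')
A=R.from_quat(s['ee_rot']).as_matrix();Rc=R.from_rotvec(p['rvec']).as_matrix();c=-Rc.T@p['tvec']
print('cam in tool',A.T@(c-s['position']),'\naxes in tool',(A.T@Rc.T).round(3)); print(np.arctan2(A[1,0],A[0,0]))
step([160.57,-604,250.3],0.2595,[504,-222,260],1.595)
E
```

```text
cam in tool [ -67.15205953 -124.36007016    0.88202605] 
axes in tool [[-0.     0.964  0.266]
 [-0.    -0.266  0.964]
 [ 1.     0.     0.   ]]
0.2596716977232403
shift cm [43.   -0.97 28.11] turn deg [  0.   -76.52   0.  ]
```

```bash
python3 -m inch '[[1,43,-5,28.1,0,-76.5,0],[1,43,-5,28.1,0,-76.5,0],[1,43,-5,28.1,0,-76.5,0],[1,43,-5,28.1,0,-76.5,0],[1,43,-5,28.1,0,-76.5,0],[1,43,-5,28.1,0,-76.5,0],[1,43,-5,28.1,0,-76.5,0],[1,43,-5,28.1,0,-76.5,0],[1,43,-5,28.1,0,-76.5,0],[1,43,-5,28.1,0,-76.5,0],[1,43,-5,28.1,0,-76.5,0],[1,43,-5,28.1,0,-76.5,0],[1,43,-5,28.1,0,-76.5,0],[1,43,-5,28.1,0,-76.5,0],[1,43,-5,28.1,0,-76.5,0],[1,43,-5,28.1,0,-76.5,0],[1,43,-5,28.1,0,-76.5,0]]' && python3 - <<'E'
from h import *
from bench import arm
s=arm.read_state();print(s['position'],s['joints'])
A=R.from_quat(s['ee_rot']).as_matrix();print(A.round(3),np.arctan2(A[1,0],A[0,0]))
p=arm.camera_params('wrist')
cv2.imwrite('pics/w1.png',arm.get_image('wrist')[:,:,::-1])
import pickle;pickle.dump(p,open('w1.pkl','wb'))
E
```

```text
clock: 1.57
position: [503.0, -222.8, 300.1]
ee_rot: [-0.494, -0.505, 0.506, 0.495]
contact_force: [0.5, 0.1, -0.6]
gripper_width: 85.6
[ 503.00590588 -222.81297105  300.09713737] [-1.22283044e-01  2.25240994e-01 -9.41239366e-02 -2.54902243e-05
 -1.25217651e+00  1.44920301e-01]
[[-0.023 -0.001 -1.   ]
 [ 1.     0.    -0.023]
 [ 0.    -1.     0.001]] 1.5934255422075827
```

View pics/w1.png

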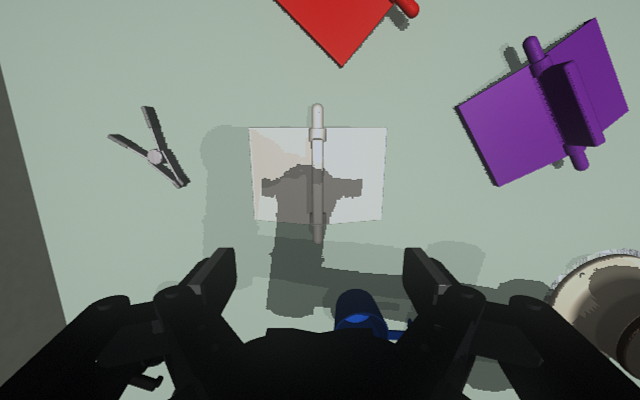

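```bash
python3 - <<'E'
from fit import *
import pickle
from bench import arm
P={n:arm.camera_params(n) for n in("scene","side")};P['wrist']=pickle.load(open('w1.pkl','rb'))
i=cv2.imread('pics/w1.png');cv2.imwrite('pics/w1c.png',cv2.resize(i[95:250,240:395],None,fx=3.8,fy=3.8,interpolation=cv2.INTER_CUBIC))
x=fit(P,lid,ol,[500,-220,0,0],0,False)
for k in lid: print(k,(proj(P['wrist'],R.from_euler('z',x[2]).apply(lid[k])+[x[0],x[1],0])[0]-[240,95])*3.8)
E
```

```text
[ 5.03919e+02 -2.21760e+02  2.40000e-02]
mm [553.77446847 118.23756172]
mp [533.00291944 462.6147723 ]
pp [ 61.97705608 463.01667143]
pm [ 40.12185428 118.64685017]
pl [297.43108169 560.2546521 ]
pr [296.5642123   27.75620557]
rtl [276.69108522 490.37039202]
rtr [274.37227592 163.21589757]
rl [296.95893309 490.35300719]
rr [296.39531523 163.19818769]
```

View pics/w1c.png

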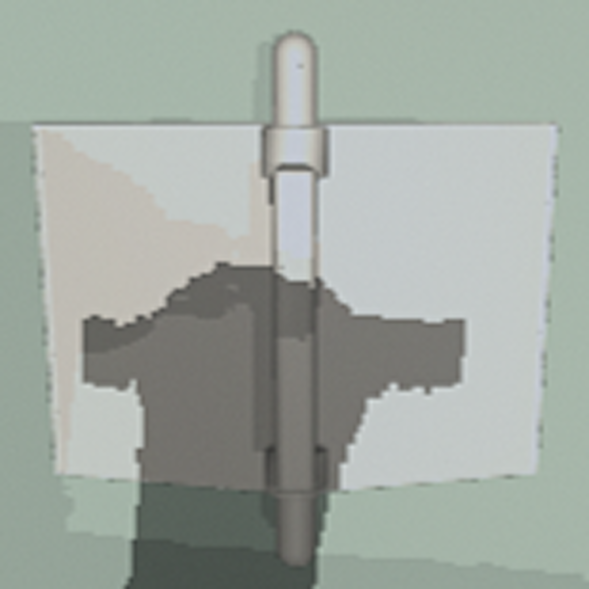

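```bash
python3 -m inch '[[1,0.2,8,-0.15,0,0,0],[1,0.2,16,-0.15,0,0,0],[1,0.2,20,-0.15,0,0,0],[1,0.2,22,-0.15,0,0,0],[1,0.2,23.2,-0.15,0,0,0],[1,0.2,23.2,-0.15,0,0,0],[1,0.2,23.2,-0.15,0,0,0],[1,0.2,23.2,-0.15,0,0,0],[1,0.2,23.2,-0.15,0,0,0],[1,0.2,23.2,-0.15,0,0,0]]' && python3 - <<'E'
from h import *
from bench import arm
cv2.imwrite('pics/w2.png',arm.get_image('wrist')[:,:,::-1])
i=arm.get_image('side')[:,:,::-1];cv2.imwrite('pics/s2.png',cv2.resize(i[120:260,230:410],None,fx=4,fy=4))
E
```

```text
clock: 2.45
position: [507.0, -220.6, 70.8]
ee_rot: [0.495, 0.507, -0.505, -0.492]
contact_force: [1.0, -0.5, 0.0]
gripper_width: 85.1
```

View pics/w2.png

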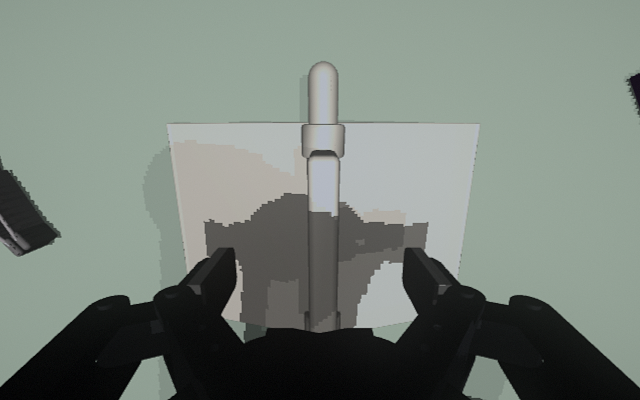

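View pics/s2.png

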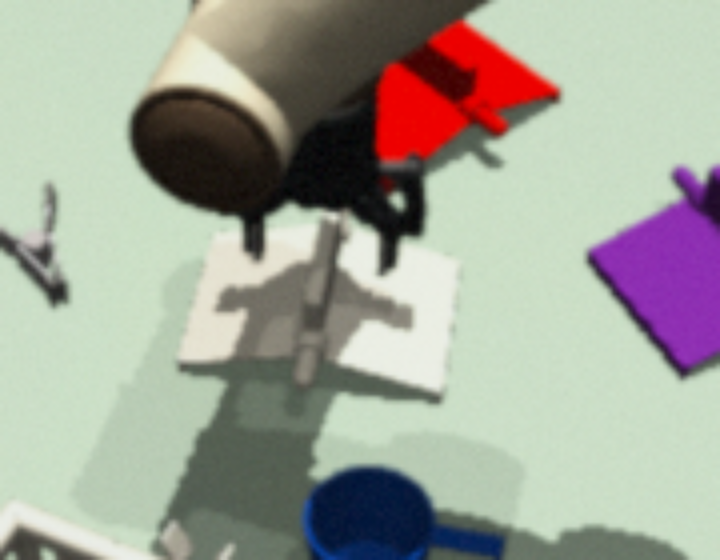

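```bash
python3 - <<'E'
from bench import arm
from h import *
s=arm.read_state();print(s['clock'],s['position'],s['contact_force'],R.from_quat(s['ee_rot']).as_matrix().round(4))
E
```

```text
2.55 [ 506.6271951  -220.26263608   70.51718303] [-0.48843171 -0.59830955  0.0908788 ] [[-2.410e-02  4.400e-03 -9.997e-01]
 [ 9.997e-01 -7.000e-04 -2.410e-02]
 [-8.000e-04 -1.000e+00 -4.400e-03]]
```

```bash
python3 -m inch '[[1,0,0.3,0.15,0,0,0],[1,0,0.6,0.15,0,0,0],[1,0,0.6,0.15,0,0,0],[1,0,0.6,0.15,0,0,0]]'; python3 -m inch '[[0,0,0,0,0,0,0],[0,0,0,0,0,0,0],[0,0,0,0,0,0,0],[0,0,0,0,0,0,0],[0,0,0,0,0,0,0],[0,0,0,0,0,0,0],[0,0,0,0,0,0,0],[0,0,0,0,0,0,0],[0,0,0,0,0,0,0],[0,0,0,0,0,0,0],[0,0,0,0,0,0,0],[0,0,0,0,0,0,0]]'
```

```text
clock: 2.88
position: [503.7, -219.9, 62.2]
ee_rot: [-0.494, -0.506, 0.506, 0.494]
contact_force: [0.4, -0.7, -0.3]
gripper_width: 85.2
clock: 3.88
position: [504.2, -220.0, 62.5]
ee_rot: [0.494, 0.506, -0.506, -0.494]
contact_force: [0.7, 1.1, 2.0]
gripper_width: 13.2
```

```bash
python3 -m inch '[[0,0,-1,0,0,0,0],[0,0,-3,0,0,0,0],[0,0,-6,0,0,0,0],[0,0,-10,0,0,0,0],[0,0,-14,0,0,0,0],[0,0,-18,0,0,0,0],[0,0,-22,0,0,0,0],[0,0,-26,0,0,0,0],[0,0,-29,0,0,0,0],[0,0,-29,0,0,0,0],[0,0,-29,0,0,0,0],[0,0,-29,0,0,0,0]]' && python3 - <<'E'
from h import *
from bench import arm
cv2.imwrite('pics/w3.png',arm.get_image('wrist')[:,:,::-1])
i=arm.get_image('side')[:,:,::-1];cv2.imwrite('pics/s3.png',i)
s=arm.read_state();print(s['clock'],s['position'],s['contact_force'],s['gripper_width'],s['joints'],R.from_quat(s['ee_rot']).as_matrix().round(4))
E
```

```text
clock: 4.88
position: [502.9, -219.6, 351.3]
ee_rot: [-0.493, -0.506, 0.506, 0.495]
contact_force: [-0.2, 0.0, -2.3]
gripper_width: 13.5
4.9833 [ 502.98034837 -219.69672691  350.39776913] [ 0.50537694  1.13837638 -1.08566798] 13.437265066428573 [-1.16747083e-01  2.01658635e-01 -8.85777496e-04 -6.84181325e-04
 -1.37239544e+00  1.40902771e-01] [[-0.024  -0.004  -0.9997]
 [ 0.9997  0.0011 -0.024 ]
 [ 0.0012 -1.      0.004 ]]
```

View pics/w3.png

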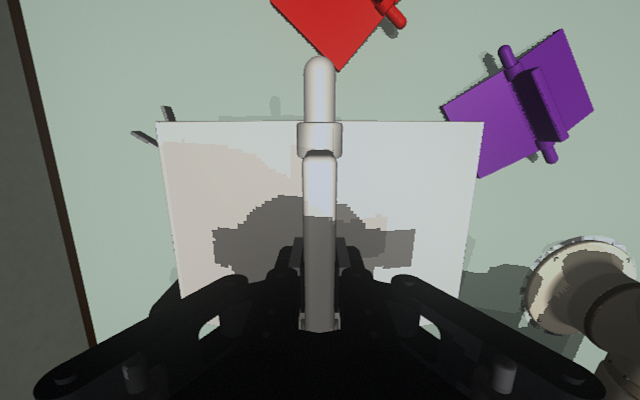

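View pics/s3.png

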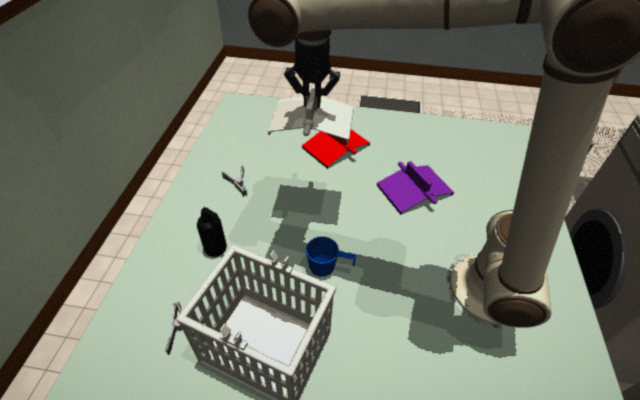

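The lid is held square and level. Next I'll carry it past the hamper so the wrist camera can see the clips just beyond the pin.

```bash
python3 - <<'E'
from h import *
step([503,-219.7,350.5],1.595,[578,461,365],1.303)
E
```

```text
shift cm [67.87 -1.45 -9.15] turn deg [ 0.   16.73  0.  ]
```

```bash
python3 -m inch '[[0,2,-1.5,0,0,0,0],[0,5,-1.5,-0.7,0,2,0],[0,9,-1.5,-1.2,0,4,0],[0,13,-1.5,-1.8,0,5,0],[0,17,-1.5,-2.3,0,6,0],[0,21,-1.5,-2.8,0,7,0],[0,25,-1.5,-3.4,0,8,0],[0,29,-1.5,-3.9,0,9,0],[0,33,-1.5,-4.5,0,10,0],[0,37,-1.5,-5,0,11,0],[0,41,-1.5,-5.5,0,12,0],[0,45,-1.5,-6,0,13,0],[0,49,-1.5,-6.6,0,14,0],[0,53,-1.5,-7.2,0,15,0],[0,57,-1.5,-7.7,0,16,0],[0,61,-1.5,-8.2,0,16.7,0],[0,64,-1.5,-8.6,0,16.7,0],[0,66.5,-1.5,-9,0,16.7,0],[0,67.9,-1.5,-9.15,0,16.7,0],[0,67.9,-1.5,-9.15,0,16.7,0]]'; python3 -m inch '[[0,0,0,0,0,0,0],[0,0,0,0,0,0,0],[0,0,0,0,0,0,0]]'; python3 - <<'E'
from h import *
from bench import arm
import pickle
p=arm.camera_params('wrist');pickle.dump(p,open('w4.pkl','wb'))
s=arm.read_state();cv2.imwrite('pics/w4.png',arm.get_image('wrist')[:,:,::-1])
A=R.from_quat(s['ee_rot']).as_matrix()
print(s['clock'],s['position'],s['joints'],A.round(4),np.arctan2(A[1,0],A[0,0]))
E
```

```text
clock: 6.65
position: [578.3, 464.3, 362.3]
ee_rot: [0.562, 0.428, -0.432, -0.561]
contact_force: [-0.5, -0.1, -1.9]
gripper_width: 13.3
clock: 6.9
position: [579.1, 459.9, 367.4]
ee_rot: [0.562, 0.428, -0.429, -0.562]
contact_force: [-0.6, -0.2, -1.5]
gripper_width: 13.4
6.9 [579.10568809 459.90391379 367.39242946] [ 8.89053191e-01  5.60817507e-01  5.77632960e-01  1.94031379e-04
 -1.58822894e+00 -1.15734890e+00] [[ 2.651e-01 -2.000e-04 -9.642e-01]
 [ 9.642e-01 -6.000e-04  2.651e-01]
 [-6.000e-04 -1.000e+00  1.000e-04]] 1.302497318808466
```

View pics/w4.png

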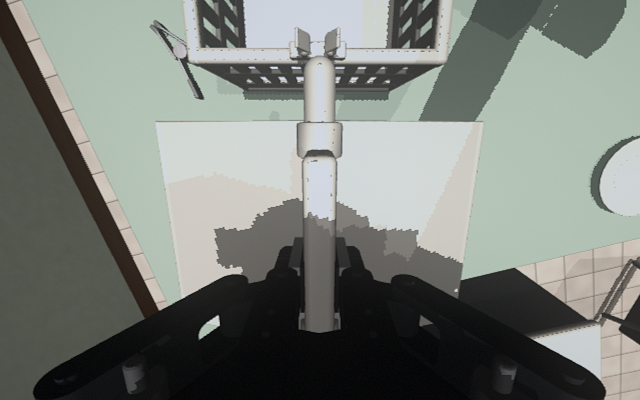

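The wrist view shows the left clip's prongs around (318,40), just ahead of the pin tip. The outer rim edge runs from (188,60) to (447,62). I'll zoom in to measure it.

```bash
python3 - <<'E'
from fit import *
import pickle
p=pickle.load(open('w4.pkl','rb'))
i=cv2.imread('pics/w4.png')
cv2.imwrite('pics/w4a.png',cv2.resize(i[0:80,280:360],None,fx=7,fy=7,interpolation=cv2.INTER_CUBIC))
cv2.imwrite('pics/w4b.png',cv2.resize(i[30:80,170:220],None,fx=6,fy=6,interpolation=cv2.INTER_CUBIC))
cv2.imwrite('pics/w4c.png',cv2.resize(i[30:80,420:470],None,fx=6,fy=6,interpolation=cv2.INTER_CUBIC))
x=np.array([520,249,-.268]);r=R.from_euler('z',x[2])
for n,X in dict(pp=(116,95,210),mp=(-116,95,210),clipa=(9,85,252),clipb=(-9,85,252),c=(0,85,233)).items():
    print(n,proj(p,r.apply(X)+[x[0],x[1],0])[0].round(1))
E
cd pics; python3 -c "
import cv2,numpy as np
a=cv2.imread('w4b.png');b=cv2.imread('w4c.png');cv2.imwrite('w4bc.png',np.hstack([a,b]))"
```

```text
pp [193.5  62.4]
mp [446.2  62.4]
clipa [308.2  35.6]
clipb [331.8  35.6]
c [319.9  42.9]
```

View pics/w4a.png

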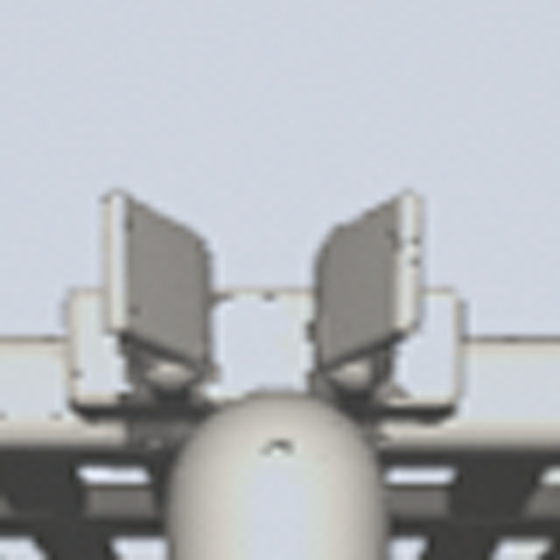

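View pics/w4bc.png

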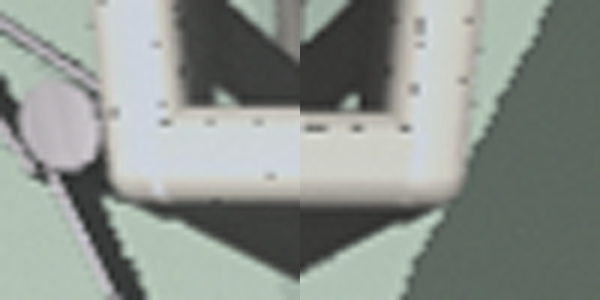

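```bash
python3 -m inch '[[0,-2,0,-0.16,0,0,0],[0,-5,0,-0.16,0,0,0],[0,-9,0,-0.16,0,0,0],[0,-12.5,0,-0.16,0,0,0],[0,-15,0,-0.16,0,0,0],[0,-16.5,0,-0.16,0,0,0],[0,-17,0,-0.16,0,0,0],[0,-17,0,-0.16,0,0,0],[0,-17,0,-0.16,0,0,0],[0,-17,0,-0.16,0,0,0],[0,-17,0,-0.16,0,0,0],[0,-17,0,-0.16,0,0,0]]'; python3 - <<'E'
from h import *
from bench import arm
import pickle
p=arm.camera_params('wrist');pickle.dump(p,open('w5.pkl','wb'))
s=arm.read_state();i=arm.get_image('wrist')[:,:,::-1];cv2.imwrite('pics/w5.png',i)
cv2.imwrite('pics/w5a.png',cv2.resize(i[0:80,280:360],None,fx=7,fy=7,interpolation=cv2.INTER_CUBIC))
A=R.from_quat(s['ee_rot']).as_matrix()
print(s['clock'],s['position'],A.round(4),np.arctan2(A[1,0],A[0,0]))
E
```

```text
clock: 7.95
position: [535.8, 297.6, 366.6]
ee_rot: [0.562, 0.429, -0.43, -0.562]
contact_force: [-0.8, -0.5, -2.2]
gripper_width: 13.5
7.95 [535.7682232  297.59902509 366.55224887] [[ 2.633e-01 -8.000e-04 -9.647e-01]
 [ 9.647e-01 -6.000e-04  2.633e-01]
 [-8.000e-04 -1.000e+00  6.000e-04]] 1.304336805900058
```

View pics/w5.png

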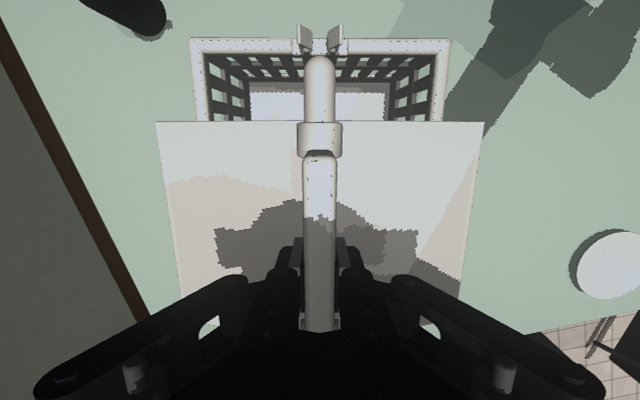

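View pics/w5a.png

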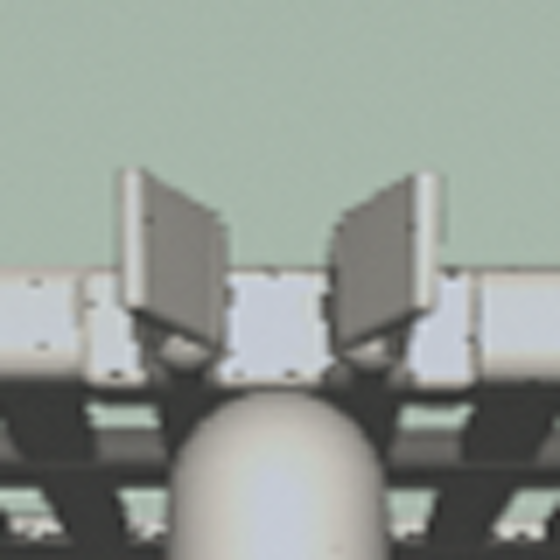

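```bash
python3 -m inch '[[0,-2,0,0,0,0.3,0],[0,-4,0,0,0,0.3,0],[0,-4.9,0,0,0,0.3,0],[0,-4.9,1,0,0,0.3,0],[0,-4.9,3,0,0,0.3,0],[0,-4.9,5,0,0,0.3,0],[0,-4.9,7,0,0,0.3,0],[0,-4.9,8,0,0,0.3,0],[0,-4.9,8,0,0,0.3,0],[0,-4.9,8,0,0,0.3,0],[0,-4.9,8,0,0,0.3,0],[0,-4.9,8,0,0,0.3,0]]'; python3 - <<'E'
from h import *
from bench import arm
s=arm.read_state();i=arm.get_image('wrist')[:,:,::-1];cv2.imwrite('pics/w6.png',i)
j=arm.get_image('side')[:,:,::-1];cv2.imwrite('pics/s6.png',cv2.resize(j[190:390,150:360],None,fx=3,fy=3,interpolation=cv2.INTER_CUBIC))
A=R.from_quat(s['ee_rot']).as_matrix()
print(s['clock'],s['position'],s['contact_force'],A.round(4),np.arctan2(A[1,0],A[0,0]))
E
```

```text
clock: 9.0
position: [523.3, 250.0, 288.8]
ee_rot: [0.563, 0.429, -0.426, -0.563]
contact_force: [-0.3, 0.5, -0.9]
gripper_width: 13.2
9.0 [523.33816663 249.99151246 288.75424348] [-0.30081919  0.53846737 -0.90624374] [[ 0.2689  0.0025 -0.9632]
 [ 0.9632  0.0016  0.2689]
 [ 0.0022 -1.     -0.0019]] 1.2985744662730287
```

View pics/w6.png

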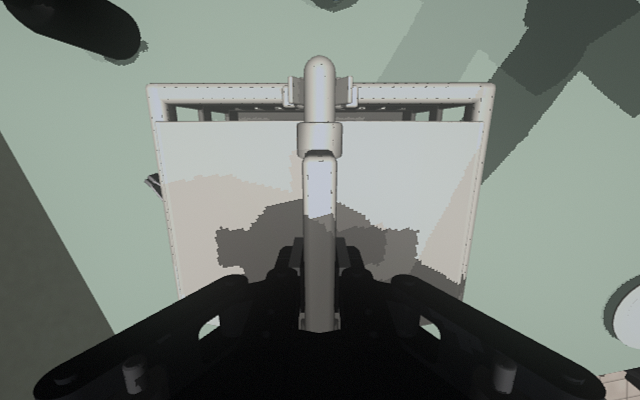

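View pics/s6.png

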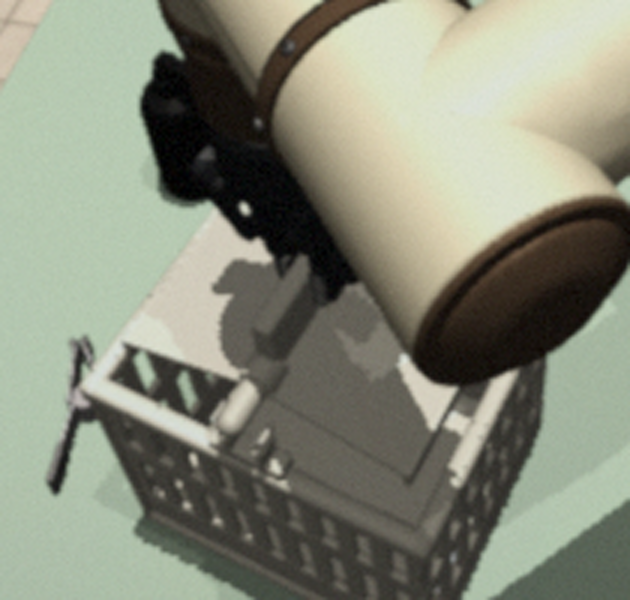

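```bash
python3 -m inch '[[0,0,0.5,0.1,0,0,0],[0,0,1.2,0.1,0,0,0],[0,0,1.6,0.1,0,0,0],[0,0,1.8,0.1,0,0,0],[0,0,1.8,0.1,0,0,0],[0,0,1.8,0.1,0,0,0]]'; python3 -m inch '[[0,0,0.2,0,0,0,0],[0,0,0.4,0,0,0,0],[0,0,0.6,0,0,0,0],[0,0,0.8,0,0,0,0],[0,0,0.8,0,0,0,0]]'
```

```text
clock: 9.6
position: [521.8, 249.5, 269.1]
ee_rot: [0.563, 0.427, -0.428, -0.563]
contact_force: [0.6, -1.4, -0.9]
gripper_width: 13.2
clock: 10.02
position: [522.9, 250.1, 264.9]
ee_rot: [0.564, 0.43, -0.426, -0.562]
contact_force: [-1.2, -1.9, 9.3]
gripper_width: 13.2
```

```bash
python3 -m inch '[[0,0,0.2,0,0,0,0],[0,0,0.4,0,0,0,0],[0,0,0.6,0,0,0,0],[0,0,0.6,0,0,0,0]]'; python3 -m inch '[[0,0,0.2,0,0,0,0],[0,0,0.4,0,0,0,0],[0,0,0.6,0,0,0,0],[0,0,0.6,0,0,0,0],[0,0,0.6,0,0,0,0]]'
```

```text
clock: 10.35
position: [523.1, 250.6, 259.8]
ee_rot: [0.563, 0.431, -0.425, -0.563]
contact_force: [-1.7, -0.0, 11.2]
gripper_width: 12.9
clock: 10.77
position: [522.6, 250.5, 252.3]
ee_rot: [0.563, 0.429, -0.426, -0.563]
contact_force: [-2.2, 1.6, 10.1]
gripper_width: 13.3
```

```bash
python3 -m inch '[[0,0,0.2,0,0,0,0],[0,0,0.4,0,0,0,0],[0,0,0.5,0,0,0,0],[0,0,0.5,0,0,0,0],[0,0,0.5,0,0,0,0]]'; python3 - <<'E'
from h import *
from bench import arm
s=arm.read_state();i=arm.get_image('wrist')[:,:,::-1];cv2.imwrite('pics/w7.png',i)
j=arm.get_image('side')[:,:,::-1];cv2.imwrite('pics/s7.png',cv2.resize(j[190:390,150:360],None,fx=3,fy=3,interpolation=cv2.INTER_CUBIC))
A=R.from_quat(s['ee_rot']).as_matrix()
print(s['clock'],s['position'],s['contact_force'],s['wrist_torque'],A.round(4))
E
```

```text
clock: 11.18
position: [522.6, 250.5, 252.2]
ee_rot: [0.564, 0.431, -0.425, -0.562]
contact_force: [-9.4, -0.5, 27.9]
gripper_width: 13.4
11.1833 [522.59477246 250.50731988 252.16023797] [-9.42993904 -0.48979169 27.87610175] [-0.29195769  3.0135959  -0.06262954] [[ 0.2669  0.0075 -0.9637]
 [ 0.9637  0.0029  0.2669]
 [ 0.0048 -1.     -0.0064]]
```

View pics/w7.png

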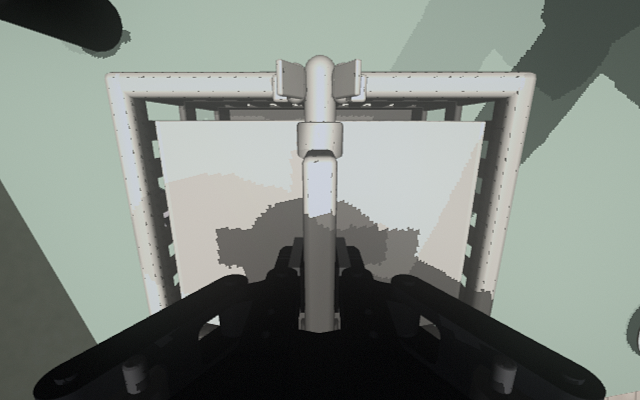

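View pics/s7.png

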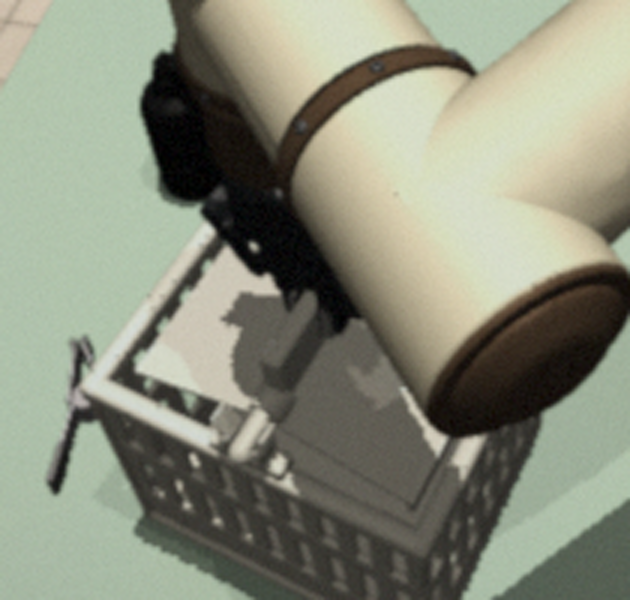

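The force rose to 28 N with no further travel at TCP z 252.2, which matches the predicted home of 252.3, so the pins have stopped hard. I'll unload, open and retreat straight up.

```bash
python3 -m inch '[[0,0,-0.2,0,0,0,0],[0,0,-0.4,0,0,0,0],[0,0,-0.4,0,0,0,0],[0,0,-0.4,0,0,0,0]]'; python3 -m inch '[[0.5,0,0,0,0,0,0],[0.5,0,0,0,0,0,0],[0.5,0,0,0,0,0,0],[0.5,0,0,0,0,0,0],[0.5,0,0,0,0,0,0],[0.5,0,0,0,0,0,0],[0.5,0,-0.3,0,0,0,0],[0.5,0,-1,0,0,0,0],[0.5,0,-2,0,0,0,0],[0.5,0,-4,0,0,0,0],[0.5,0,-7,0,0,0,0],[0.5,0,-11,0,0,0,0],[0.5,0,-15,0,0,0,0],[0.5,0,-18,0,0,0,0],[0.5,0,-18,0,0,0,0]]'; python3 -m inch '[[0.5,0,0,0,0,0,0],[0.5,0,0,0,0,0,0],[0.5,0,0,0,0,0,0],[0.5,0,0,0,0,0,0],[0.5,0,0,0,0,0,0],[0.5,0,0,0,0,0,0]]'; python3 - <<'E'
from h import *
from bench import arm
import pickle
pickle.dump(arm.camera_params('wrist'),open('w8.pkl','wb'))
i=arm.get_image('wrist')[:,:,::-1];cv2.imwrite('pics/w8.png',i)
j=arm.get_image('side')[:,:,::-1];cv2.imwrite('pics/s8.png',cv2.resize(j[190:390,150:360],None,fx=3,fy=3,interpolation=cv2.INTER_CUBIC))
k=arm.get_image('scene')[:,:,::-1];cv2.imwrite('pics/k8.png',k)
s=arm.read_state();print(s['clock'],s['position'],s['contact_force'])
E
```

```text
clock: 11.62
position: [522.6, 250.4, 252.3]
ee_rot: [0.563, 0.43, -0.426, -0.563]
contact_force: [-3.5, 1.2, 15.0]
gripper_width: 13.2
clock: 12.87
position: [523.4, 249.8, 438.0]
ee_rot: [0.564, 0.433, -0.422, -0.562]
contact_force: [-0.1, -0.5, 1.5]
gripper_width: 43.1
clock: 13.37
position: [521.6, 249.6, 427.5]
ee_rot: [0.563, 0.427, -0.428, -0.563]
contact_force: [0.6, 0.3, -0.0]
gripper_width: 43.0
13.5167 [521.73558622 249.66059113 428.03083835] [-0.06611476  0.43454911 -1.02920229]
```

View pics/w8.png

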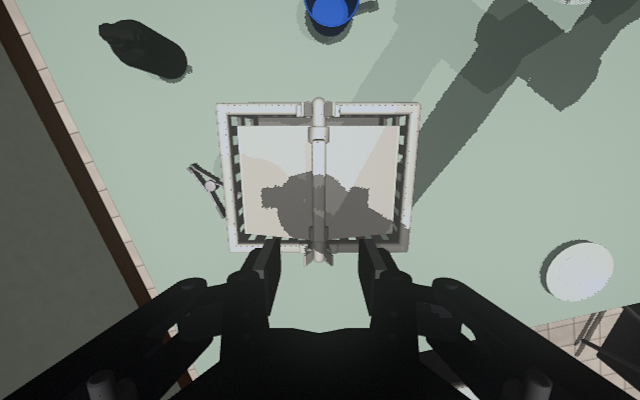

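View pics/s8.png

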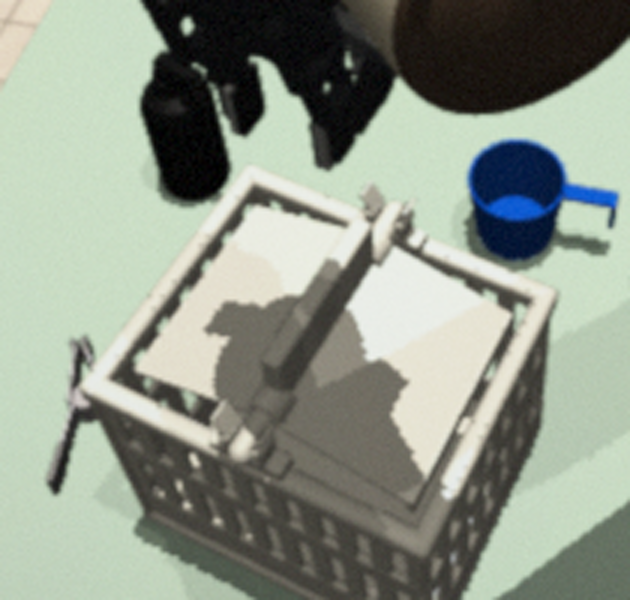

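View pics/k8.png

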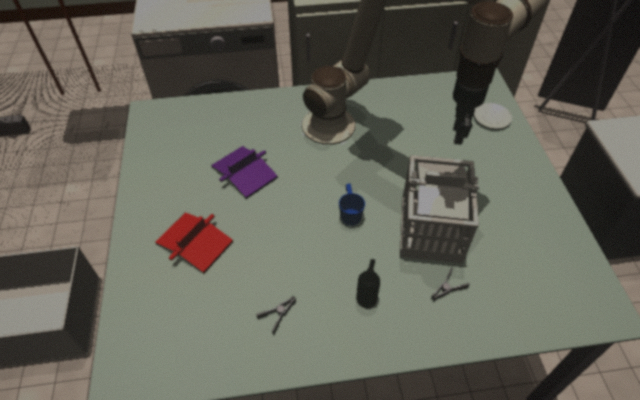

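Both pins sit between their prongs at wrist (319,100) and (319,258), with the lid square inside the rim. I'll check the home height and rest numerically.

```bash
python3 -m inch '[[0.5,0,0,0,0,0,0],[0.5,0,0,0,0,0,0],[0.5,0,0,0,0,0,0],[0.5,0,0,0,0,0,0],[0.5,0,0,0,0,0,0],[0.5,0,0,0,0,0,0]]'; python3 - <<'E'
from fit import *
from bench import arm
import pickle
P={n:arm.camera_params(n) for n in("scene","side")};P['wrist']=pickle.load(open('w8.pkl','rb'))
j=arm.get_image('side')[:,:,::-1];old=cv2.imread('pics/s8.png')
new=cv2.resize(j[190:390,150:360],None,fx=3,fy=3,interpolation=cv2.INTER_CUBIC)
print('change',cv2.absdiff(new,old)[150:].mean())
r=R.from_euler('z',-.27)
im=np.ascontiguousarray(j)
big=cv2.resize(im[190:390,150:360],None,fx=3.8,fy=3,interpolation=cv2.INTER_CUBIC)
big=cv2.resize(im[230:390,160:350],None,fx=4,fy=3.7)
w=cv2.imread('pics/w8.png')[85:275,205:425];wb=cv2.resize(w,None,fx=3,fy=3)
for k in lid:
    if k in('rtl','rtr'):continue
    X=r.apply(lid[k])+[522,248.9,190]
    u=(proj(P['side'],X)[0]-[160,230])*[4,3.7];v=(proj(P['wrist'],X)[0]-[205,85])*3
    cv2.circle(big,tuple(int(a) for a in u),3,(0,0,255),1);cv2.circle(wb,tuple(int(a) for a in v),3,(0,0,255),1)
cv2.imwrite('pics/ov_s.png',big);cv2.imwrite('pics/ov_w.png',wb)
E
```

```text
clock: 14.02
position: [521.7, 249.6, 428.3]
ee_rot: [-0.563, -0.427, 0.427, 0.563]
contact_force: [1.3, 0.1, -0.5]
gripper_width: 42.5
change 1.6420364491475603
```

View pics/ov_s.png

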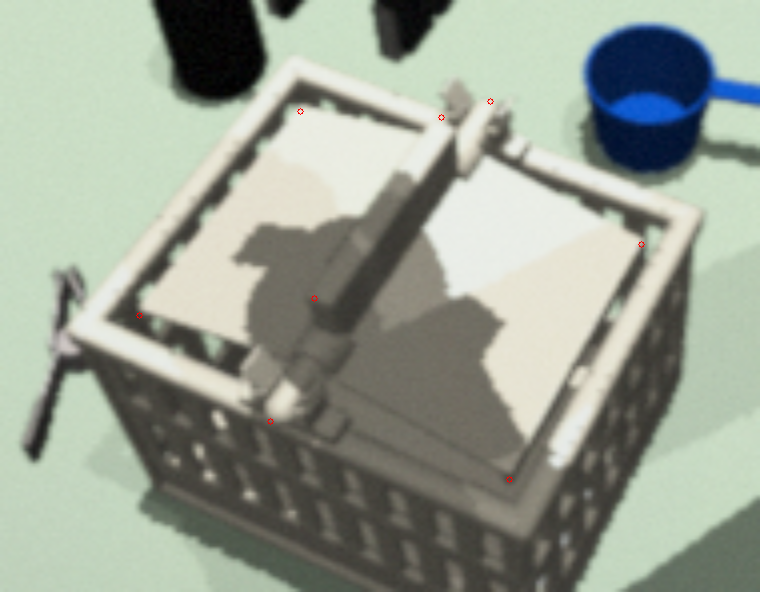

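View pics/ov_w.png

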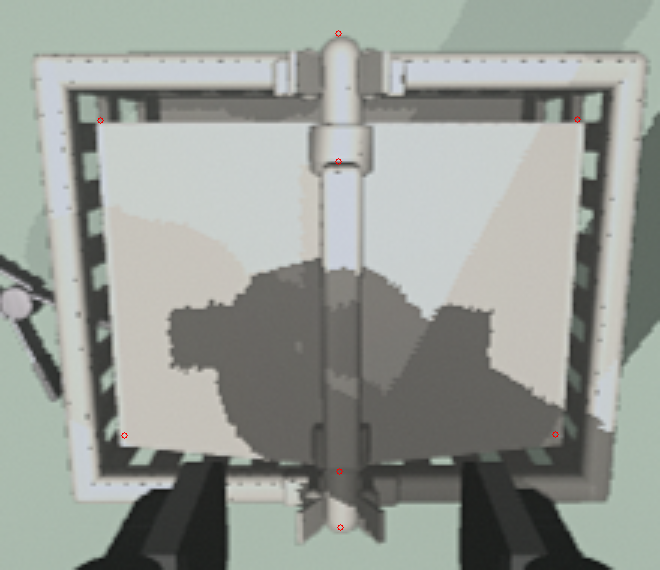

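```bash
python3 -c "
from bench import arm
print(arm.job_done())"
```

```text
the job is handed in; nothing more can be done
None
```

The white lid is snapped into both clips on the hamper, hanging level, and I've handed the job in at about 14 s of the 64 s allowed. No verdict came back.

**What I did:** I gripped the lid by its ridge and checked each clip with the wrist camera on the way over. I then pressed the pins down until they stopped hard and let go straight up.

**Checks that agreed:**
- **Pins home:** the force fell from about 11 N to 10 N as the tool came down to 252 mm. It then rose to 28 N with no further travel. That height is within 0.2 mm of the predicted home position.
- **Lid placement:** after release, drawing the lid's expected home pose over the side and wrist pictures matched to within a few pixels, about 2–4 mm.
- **At rest:** two side pictures 0.5 s apart showed no visible change. The gripper was well clear, about 176 mm above its release height.
- **Other things:** the bottle, cup and both clamps look to be where they started in the last scene picture; I judged this by eye.

**Check that disagreed:** the first fit of the hamper from the scene and side cameras put its underside about 9 mm too low, probably because the rim is a little wider than I assumed. I used the clip positions from the wrist camera instead. They came out 169.7 mm apart, against 170 mm stated.

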